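# Clear the tube-opening station for the next batch

## Robot

A 6-joint arm with a two-finger parallel gripper is mounted at the origin on the work surface. World frame = base frame: x ahead of the robot, y to its left, z up, the work surface at z = 0. Lengths are in mm, angles in rad, forces in N, time in s.
With the tool pointing down it reaches from about 275 to 1000 mm from the base axis. Payload 8.4 kg.
Tool frame: the origin (TCP) lies midway between the tips of the shut fingers; the grasp point (between the pads) lies 19 mm behind it; z points along the fingers, y is the line along which they close (so a half turn about z gives the same grasp; the last joint's range is limited). The gripper opens to 85 mm and grips with 20 to 120 N. Pads are 22 mm wide; open, the fingers measure 114 mm over their backs; the gripper's body (76 mm by 85 mm) begins 54 mm behind the grasp point. The pads swing forward as they close: fully open they stand 13 mm farther back than shut.
Start: joints at [1.202, 0.353, 1.633, -0, 1.155, -0.002], TCP at [224.143, 583.428, 231.281] pointing down, gripper open.
Joint ranges: [-2.63, 2.63], [-0.92, 2.1], [0.06, 2.66], [-1.3, 4.44], [0, 2.69], [-3.02, 3.02]. Speed limits (rad/s): [2.22, 2.22, 2.79, 3.14, 3.14, 3.14].

## Interface

Orientations are given as [roll, pitch, yaw] about the fixed x, y, z axes, in that order (R = Rz(yaw) Ry(pitch) Rx(roll)).
In Python, from rig import r, cams gives the robot as it stands. The module is installed in compiled form; this text tells all that it offers.
- The arm moves only by the tool send_rows, never from a script. Its argument "targets" is one flat list of numbers, 7 for each row, row after row: the shift along the tool's x, y, z in m, then the turn, a rotation vector about the tool's x, y, z in rad, then the opening, from -1 (shut) to 1 (fully open). In form: [tx, ty, tz, wx, wy, wz, fingers, tx, ty, tz, wx, wy, wz, fingers, ...]. A call has 1 to 12 rows; each row is the pose to reach, as a shift and turn from the pose commanded when the call began, along the tool's axes at that moment; what a row does not reach only later rows make up. A row lasts 1/12 s, in which the tool goes at most 41.7 mm and 7.16 degrees, less where a joint would pass 70% of its speed; a pose out of reach is approached as far as the arm can. A call with a gripper value outside its range is refused whole. The fingers move at their own pace and stop on an object; "grip_force" is the grip in N (left out, the last holds). Time passes only in rows, so rows that repeat a pose let the fingers close. It gives the time, the measured TCP pose, the force, the opening and the grip force at its end, in the units of the state.
- r.sense(): the state, without advancing time (a new reading comes with each control period).
- cams.grab_frame(name): name is "side" or "top" or "wrist"; returns a dict with "color" (400x640x3 uint8, blue, green, red), "fx", "fy", "cx", "cy" (pixels), "xyz" and "attitude" of the camera in the world. Camera axes: x right, y down, z forward; pixel columns grow to the right and rows downward; lengths in mm; the calibration is good to about 2 mm. A picture is of the moment at which its call begins. There is no depth.
- r.sign_off(): hands the job in; it is judged then, once.
The state is a dict: "clock": time; "qpos": joint angles; "qvel": joint speeds; "joint_efforts": joint torques, N m; "eef_pos": TCP position; "tcp_rot": TCP orientation; "contact_force": force on the tool from outside, world axes, zero at the start; "wrist_torque": the same for the moment, N m; "opening": opening from 0.0 (shut) to 1.0 (fully open); "grasp_force": force on a finger pad.
Only numpy, scipy, OpenCV 4.12 (cv2) and the standard library are available. Lean on these libraries where they do the work, as an engineer would, in place of code of your own. Each camera call takes 0.05 s, during which the arm holds its last target. There are 200 camera calls.

## Task

Clear down the tube-opening station for the next batch: first lay every pipette in a rest of the tool stand, lying in both notches, then pull the yellow waste tray out to its stop and, with the scraper from its dock, wipe all the purple tabs off the white board over its open front edge into the tray; the tabs are contaminated, so never touch them with the robot itself. Once the board is clear, stand the small six-tube rack upright in the middle of it. Finish with the scraper seated back in its dock, the pipettes in their rests and the tray pushed fully home with all the tabs in it, and leave the large tube rack, the tub and the printer where they are.

Things in the scene. Friction and masses are not known exactly. Their poses are not given: they have to be found in the camera images.
- station: Tube-opening station, fixed: white board 260 (its x) x 220 mm (y), top 70 mm above the bench. Grey lips 12 mm high along both sides (bare board between: y -90 to +90 mm) and the back (inner face x = +120 mm); the front edge, x = -130 mm, is open. Origin: on the bench under the board's centre; -x points out of the front, where the tray pulls out, roughly to the robot's right; z up.
- tray (a joint): The yellow waste tray under the board, in m: 0 = fully home in the station, 0.110 = out against its stop (along the station's -x). It may start a few mm open. About 1.5 N of friction, stays where it is left.
- tray_grip (a point): Grip point on the tray's steel pull, moves with the tray: upright flange 100 mm long (station's y), 10 mm thick (x), top 50 mm above the bench; behind it a gap 30 mm wide to the yellow front, closed below by a ledge at 12 mm. Site: mid-flange, 38 mm above the bench, 43 mm in front of the board's edge when the tray is home. Axes as the station's.
- tray_floor (a point): Middle of the tray's floor, moving with the tray, 8 mm above the bench; inside the tray measures 210 mm (x) by 194 mm (y), walls 38 mm high above the floor (front panel 48 mm). Axes as the station's. At the stop 110 mm of the tray lie open in front of the board's edge, the rest is under the board.
- stand: Tool stand, fixed: aluminium base plate 160 mm (x) by 250 mm (y) by 6 mm, with two pipette rests and a scraper dock side by side, all running along its x. Origin: on the bench under the plate's centre.
- rest_a (a point): Pipette rest (left rest, at y = +86 mm of the stand): two white saddles 8 mm thick, 90 mm apart along the stand's x, each with a U notch 38 mm wide, its bottom 20 mm and top 44 mm above the bench. Site: midway between the saddles at notch-bottom height. The pipette lies along the stand's x in both notches, either way round; any pipette in any rest.
- rest_b (a point): Pipette rest (middle rest, at y = +9 mm of the stand): two white saddles 8 mm thick, 90 mm apart along the stand's x, each with a U notch 38 mm wide, its bottom 20 mm and top 44 mm above the bench. Site: midway between the saddles at notch-bottom height. The pipette lies along the stand's x in both notches, either way round; any pipette in any rest.
- dock (a point): Scraper dock: slot 18 mm wide (stand's y), 126 mm long (x), between white walls 10 mm thick with tops 44 mm above the bench. The blade goes down into the slot until the handle block rests on the walls. Site: where the scraper's origin lies when seated, 8 mm above the bench, mid-slot.
- scraper: Scraper, 180 g, starts standing in the dock: dark blade 116 mm (x) by 10 mm (y) by 36 mm high, under a blue handle block 120 mm (x) by 30 mm (y), from 36 to 80 mm above the blade's edge. Origin: middle of the blade's lower edge; z up along the handle. Grip the block across its 30 mm.
- pipette_blue: Pipette with blue shaft and button, 120 g, lying on the bench in front of the tray (may be absent): grey flat-sided body 130 mm long (x), 28 mm wide (y), 26 mm high (z); thin shaft reaches 150 mm on the +x side, plunger button 91 mm on the -x side. Origin: centre of the grey body (13 mm above the bench), centre of mass within 10 mm of it.
- pipette_orange: Pipette with orange shaft and button, 120 g, lying on the bench in front of the tray (may be absent): grey flat-sided body 130 mm long (x), 28 mm wide (y), 26 mm high (z); thin shaft reaches 150 mm on the +x side, plunger button 91 mm on the -x side. Origin: centre of the grey body (13 mm above the bench), centre of mass within 10 mm of it.
- tab1: Snapped-off purple plastic closure tab, 26 x 18 x 8 mm, 10 g, lying flat on the white board (may be absent; 4 to 8 of the tabs are there). Origin: middle of its underside.
- tab2: Snapped-off purple plastic closure tab, 26 x 18 x 8 mm, 10 g, lying flat on the white board (may be absent; 4 to 8 of the tabs are there). Origin: middle of its underside.
- tab3: Snapped-off purple plastic closure tab, 26 x 18 x 8 mm, 10 g, lying flat on the white board (may be absent; 4 to 8 of the tabs are there). Origin: middle of its underside.
- tab4: Snapped-off purple plastic closure tab, 26 x 18 x 8 mm, 10 g, lying flat on the white board (may be absent; 4 to 8 of the tabs are there). Origin: middle of its underside.
- tab5: Snapped-off purple plastic closure tab, 26 x 18 x 8 mm, 10 g, lying flat on the white board (may be absent; 4 to 8 of the tabs are there). Origin: middle of its underside.
- tab6: Snapped-off purple plastic closure tab, 26 x 18 x 8 mm, 10 g, lying flat on the white board (may be absent; 4 to 8 of the tabs are there). Origin: middle of its underside.
- tab7: Snapped-off purple plastic closure tab, 26 x 18 x 8 mm, 10 g, lying flat on the white board (may be absent; 4 to 8 of the tabs are there). Origin: middle of its underside.
- tab8: Snapped-off purple plastic closure tab, 26 x 18 x 8 mm, 10 g, lying flat on the white board (may be absent; 4 to 8 of the tabs are there). Origin: middle of its underside.
- six_rack: Small white foam rack for the next batch, starts on the bench behind the station: block 72 (x) x 50 (y) x 40 mm high holding six purple-capped tubes, cap tops 76 mm above its underside, 250 g. Grip the block across its 50 mm (y). Origin: middle of its underside; z up.
- tube_rack: Large white rack, 75 x 159 mm, full of purple-capped tubes, 90 mm high; loose. Not part of the job. Origin: middle of its underside.
- swab_tub: Open blue tub, 84 mm wide, 70 mm high; loose. Not part of the job. Origin: middle of its underside.
- label_printer: Small cream label printer, 100 x 85 x 50 mm; loose. Not part of the job. Origin: middle of its underside.
Not all that is in view belongs to the job. Leave any green, pink or red look-alike of the scraper alone.

How it is judged:
By the outcome, as a careful person would: the job done as asked, in the order asked, and still so for the second after the job is handed in, with the robot touching nothing.
Of tab1, tab2, tab3, tab4, tab5, tab6, tab7, tab8 only 4 to 8 are there at a start; the rules pass over those that are not, and their reading is None.
Of pipette_blue, pipette_orange only 1 to 2 are there at a start; the rules pass over those that are not, and their reading is None.
At some moment in a run one of tab1, tab2, tab3, tab4, tab5, tab6, tab7, tab8, pipette_blue, pipette_orange may be knocked a few centimetres aside while the robot is not near it.
It also fails if it takes over 208 s, if anything falls off the work surface, if the arm or the gripper's body presses on something with over 40 N, if the wrist force passes 120 N, or if a joint passes its speed limit or range.

## Working session

There is one attempt and no reset: what is moved stays moved. The work goes in short steps, Python scripts to look and compute and a tool call to move; the robot and the scene stay as the last step left them, time stands still between calls to the robot, and variables do not carry over. Pictures are saved under pics/ and viewed, at most 16 in all, crops included, and the job is handed in when it is done.

Besides the shell and the picture viewer there is one more tool, called after "Emit:" by a JSON object that holds its "name" and its "arguments", one argument or row to a line. send_rows: Moves the arm, as the interface text tells. Its arguments: {"type":"object","properties":{"targets":{"type":"array"},"grip_force":{"type":"number"}},"required":["targets"]}

```bash
mkdir -p pics
python3 - <<'E'
from rig import r,cams
import cv2
for n in ("side","top"):
    f=cams.grab_frame(n); cv2.imwrite(f"pics/{n}0.png",f["color"])
    print(n,{k:f[k] for k in f if k!="color"})
print(r.sense())
E
```

```text
side {'fx': 428.8566084553925, 'fy': 428.8566084553925, 'cx': 318.00897894851465, 'cy': 197.12223522341992, 'xyz': array([-143.55789888, -875.33194274,  782.69023392]), 'attitude': array([-2.15640717,  0.01750101, -0.73258585])}
top {'fx': 460.15608304594076, 'fy': 460.15608304594076, 'cx': 319.7115012114665, 'cy': 202.10881408722815, 'xyz': array([ 427.93085785,  -62.67157643, 1462.63741811]), 'attitude': array([-3.0617612 , -0.01526321, -1.55599516])}
{'clock': 0.1, 'qpos': array([ 1.20158246e+00,  3.53612921e-01,  1.63407371e+00,  1.20882953e-05,
        1.15520280e+00, -2.38317923e-03]), 'qvel': array([-0.0008051 , -0.00047075, -0.00380672,  0.00178349,  0.00047904,
        0.00183693]), 'joint_efforts': array([-1.44862905e-03, -6.06356478e+01, -3.42819500e+01,  2.90243946e-06,
        4.07349231e-03, -4.79823115e-06]), 'eef_pos': array([223.99000657, 583.0137919 , 230.60953285]), 'tcp_rot': array([-3.14029591e+00, -1.41433759e-05,  2.77475707e+00]), 'contact_force': array([-1.45005987, -1.0365686 ,  0.59040358]), 'wrist_torque': array([-0.00212286, -0.00260985,  0.03504512]), 'grasp_force': 0.0, 'opening': 1.000050392907858}
```

View pics/top0.png

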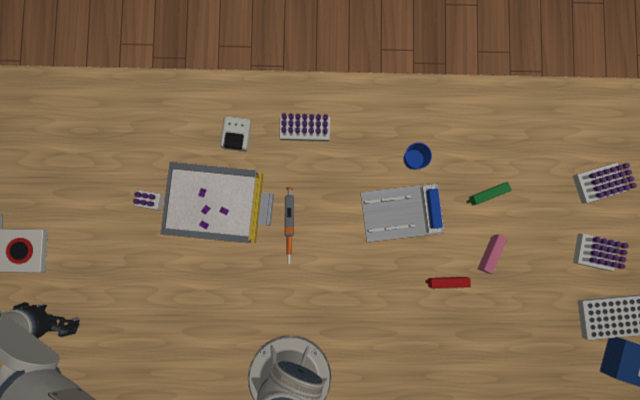

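View pics/side0.png

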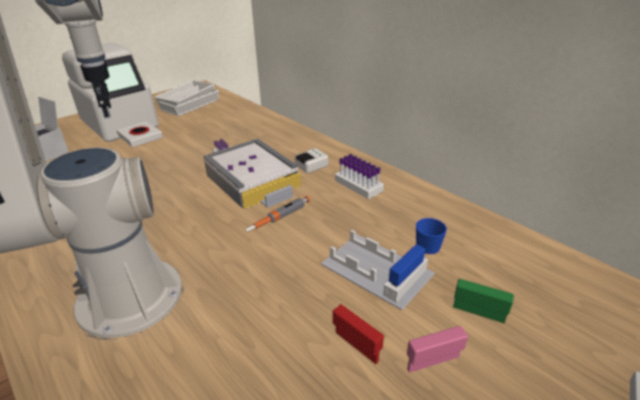

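Top view: one pipette (orange) at (289,215), tabs at (202,192), (206,209), (224,211), (204,225), station about (210,203) with its front to the right, and stand about (402,213).

Scraper candidates:
- blue block in the dock at (433,208), chosen because it is blue and docked
- green (489,193), pink (492,253) and red (448,282), all look-alikes
- dark blue box (625,362), not a scraper

Rack candidates:
- small rack (146,200), chosen because it has six tubes and sits behind the station
- racks at (305,127), (606,182) and (603,252), not wanted

```bash
cat > h.py <<'E'
import numpy as np, cv2
from scipy.spatial.transform import Rotation as R
from rig import r,cams
def grab(n,save=None):
    f=cams.grab_frame(n)
    if save: cv2.imwrite(f"pics/{save}.png",f["color"])
    return f
def ray(f,u,v,z):
    "pixels -> world points on plane z"
    uv=np.column_stack([np.ravel(u),np.ravel(v)]).astype(float)
    d=np.column_stack([(uv[:,0]-f["cx"])/f["fx"],(uv[:,1]-f["cy"])/f["fy"],np.ones(len(uv))])
    d=d@R.from_euler("xyz",f["attitude"]).as_matrix().T
    return f["xyz"]+d*((z-f["xyz"][2])/d[:,2])[:,None]
def proj(f,p):
    c=(np.atleast_2d(p)-f["xyz"])@R.from_euler("xyz",f["attitude"]).as_matrix()
    return np.column_stack([c[:,0]/c[:,2]*f["fx"]+f["cx"],c[:,1]/c[:,2]*f["fy"]+f["cy"]])
def blobs(f,lo,hi,amin=10,roi=None):
    m=cv2.inRange(cv2.cvtColor(f["color"],cv2.COLOR_BGR2HSV),lo,hi)
    if roi: k=np.zeros_like(m);x0,y0,x1,y1=roi;k[y0:y1,x0:x1]=1;m=m*k
    cs,_=cv2.findContours(m,cv2.RETR_EXTERNAL,cv2.CHAIN_APPROX_NONE)
    return [c[:,0,:] for c in cs if cv2.contourArea(c)>=amin]
def rect(f,c,z):
    "min-area rectangle in the world of contour at height z"
    p=ray(f,c[:,0],c[:,1],z)[:,:2].astype(np.float32)
    (x,y),(w,h),a=cv2.minAreaRect(p)
    if w<h: w,h,a=h,w,a+90
    return np.round([x,y,w,h,(a+90)%180-90],1)
def to(x,y,z,yaw):
    "shift (m) and turn in tool axes from the present measured pose to tool-down pose"
    s=r.sense();A=R.from_euler("xyz",s["tcp_rot"])
    t=A.inv().apply(np.array([x,y,z])-s["eef_pos"])/1000
    w=(A.inv()*R.from_euler("xyz",[np.pi,0,np.radians(yaw)])).as_rotvec()
    print("to",[x,y,z,yaw],np.round(t,4),np.round(w,4))
def st():
    s=r.sense();print(round(s["clock"],2),np.round(s["eef_pos"],1),np.round(np.degrees(s["tcp_rot"]),2),"F",np.round(s["contact_force"],1),"op",round(s["opening"],3),"g",round(s["grasp_force"],1))
E
python3 - <<'E'
from h import *
f=grab("top")
c=f["color"][150:300,120:460]; cv2.imwrite("pics/crop1.png",cv2.resize(c,None,fx=2.3,fy=2.3,interpolation=cv2.INTER_CUBIC))
print("tabs z78");[print(rect(f,b,78)) for b in blobs(f,(125,60,40),(160,255,255),8,(165,170,255,240))]
print("yellow");[print(rect(f,b,56)) for b in blobs(f,(20,120,80),(35,255,255),30,(230,150,280,260))]
print("orange");[print(rect(f,b,13)) for b in blobs(f,(3,150,100),(14,255,255),10,(270,170,310,280))]
print("blue");[print(rect(f,b,88)) for b in blobs(f,(105,150,60),(125,255,255),100,(420,170,450,250))]
print("sixcaps");[print(rect(f,b,76)) for b in blobs(f,(125,60,40),(160,255,255),3,(125,180,165,220))]
E
```

```text
tabs z78
[466.6 264.7  23.9  15.3  60.1]
[509.1 206.6  23.1  14.7  64.4]
[511.3 262.   23.1  15.  -43.4]
[563.5 273.   22.1  15.3 -16.4]
yellow
[522.  112.6 219.   22.8  -4.8]
orange
[407.9  11.2  50.   12.5   1.1]
[456.3  12.2  25.2  15.7 -89.1]
blue
[ 526.1 -425.7  115.4   33.8    6.4]
sixcaps
[530.9 449.   61.3  13.   82.1]
[552.1 446.4  61.3  12.8  82.8]
```

View pics/crop1.png

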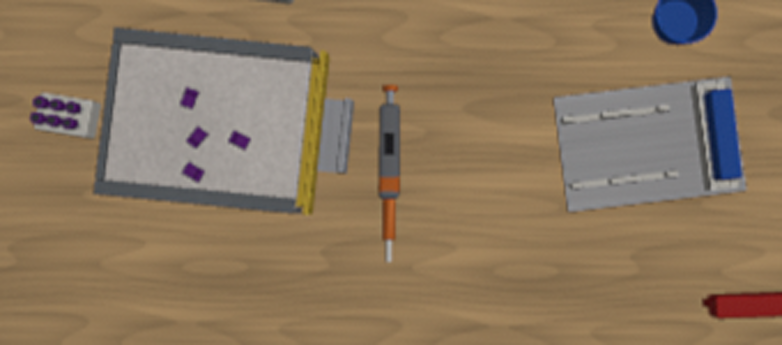

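The crop confirms the blue scraper in the white dock at crop (724,135), the orange pipette at (389,150) with its tip towards the robot, exactly four tabs, and the six-tube rack at (62,115). Next I measure the board, plate and pipette body.

Run:
```python
from h import *
f=grab("top")
print("board z70");[print(rect(f,b,70),b.min(0),b.max(0)) for b in blobs(f,(0,0,165),(180,40,255),500,(160,155,270,250))]
print("plate z6");[print(rect(f,b,6),b.min(0),b.max(0)) for b in blobs(f,(0,0,100),(180,30,255),500,(350,170,455,255))]
print("plate hull z6");
bs=blobs(f,(0,0,100),(180,45,255),30,(350,170,450,255))
P=np.vstack(bs);print(rect(f,P,6))
print("pip grey");[print(rect(f,b,20),b.min(0),b.max(0)) for b in blobs(f,(0,0,40),(180,70,160),60,(275,180,305,260))]
print("pip pts",ray(f,[289.3]*3,[187.4,216.3,263.9],13)[:,:2].round(1))
print("saddles",ray(f,[365.6,410,368.7,413.9],[202.2,196.5,230.4,225.7],44)[:,:2].round(1))
print("pull",[rect(f,b,50) for b in blobs(f,(0,0,60),(180,45,255),60,(255,180,278,235))])
st()
```

```text
board z70
plate z6
[ 516.9 -345.3  247.6  158.4  -82.3] [361 184] [443 241]
plate hull z6
[ 517.1 -345.4  248.6  159.6  -82.3]
pip grey
[525.3  13.2 116.4  25.1   1.1] [285 189] [293 226]
pip pts [[589.4  13.9]
 [497.9  12. ]
 [349.1   9.1]]
saddles [[ 543.7 -224.8]
 [ 563.7 -362.8]
 [ 456.7 -235. ]
 [ 473.3 -374.8]]
pull [array([519.2,  83.4,  98.4,  38.2,  -4.5])]
0.2 [224.  583.2 230.8] [-179.95   -0.    158.98] F [ 1.1 -1.1  0.3] op 0.999 g 0.0
```

Run:
```python
from h import *
to(498,12,200,181.1);to(498,12,60,181.1)
```

```text
to [498, 12, 200, 181.1] [-0.4606 -0.4349  0.0312] [-8.00e-04 -2.00e-04 -3.86e-01]
to [498, 12, 60, 181.1] [-0.4606 -0.4348  0.1712] [-8.00e-04 -2.00e-04 -3.86e-01]
```

Emit:
{"name": "send_rows", "arguments": {
  "targets": [-0.4606, -0.4349, 0.0312, 0, 0, -0.386, 1, -0.4606, -0.4349, 0.0312, 0, 0, -0.386, 1, -0.4606, -0.4349, 0.0312, 0, 0, -0.386, 1, -0.4606, -0.4349, 0.0312, 0, 0, -0.386, 1, -0.4606, -0.4349, 0.0312, 0, 0, -0.386, 1, -0.4606, -0.4349, 0.0312, 0, 0, -0.386, 1, -0.4606, -0.4349, 0.0312, 0, 0, -0.386, 1, -0.4606, -0.4349, 0.0312, 0, 0, -0.386, 1, -0.4606, -0.4349, 0.0312, 0, 0, -0.386, 1, -0.4606, -0.4349, 0.0312, 0, 0, -0.386, 1, -0.4606, -0.4349, 0.0312, 0, 0, -0.386, 1, -0.4606, -0.4349, 0.0312, 0, 0, -0.386, 1]
}}

```text
clock: 1.2
eef_pos: [440.3, 131.7, 206.8]
tcp_rot: [3.141, 0.0, -3.122]
contact_force: [1.2, 0.2, -0.3]
opening: 0.999
grasp_force: 0.0
```

Run:
```python
from h import *
st();to(498,12,200,181.1)
```

```text
1.2 [440.3 131.7 206.8] [ 1.7999e+02  3.0000e-02 -1.7889e+02] F [ 1.2  0.2 -0.3] op 0.999 g 0.0
to [498, 12, 200, 181.1] [-0.0554 -0.1208  0.0068] [0.0002 0.0004 0.0002]
```

Emit:
{"name": "send_rows", "arguments": {
  "targets": [-0.0554, -0.1208, 0.0068, 0, 0, 0, 1, -0.0554, -0.1208, 0.0068, 0, 0, 0, 1, -0.0554, -0.1208, 0.0068, 0, 0, 0, 1, -0.0554, -0.1208, 0.0068, 0, 0, 0, 1, -0.0554, -0.1208, 0.0068, 0, 0, 0, 1, -0.0554, -0.1208, 0.0068, 0, 0, 0, 1]
}}

```text
clock: 1.7
eef_pos: [497.2, 13.8, 199.6]
tcp_rot: [3.141, -0.001, -3.124]
contact_force: [1.0, 0.4, -0.1]
opening: 0.999
grasp_force: 0.0
```

Run:
```python
from h import *
f=grab("wrist","w1");print(f["xyz"],f["attitude"]);st();to(498,12,60,181.1)
print(proj(f,[[498,12,26],[349,9,13]]))
```

```text
[418.23707684  12.24306299 342.20636446] [2.82875930e+00 9.58287470e-05 1.58867404e+00]
1.75 [497.   14.6 199.7] [ 1.7997e+02 -5.0000e-02 -1.7892e+02] F [-0.6  1.  -0.7] op 1.001 g 0.0
to [498, 12, 60, 181.1] [-0.0011 -0.0027  0.1397] [ 0.0005 -0.0009 -0.0004]
[[320.1420065  176.47626885]
 [319.58887526  13.8220037 ]]
```

View pics/w1.png

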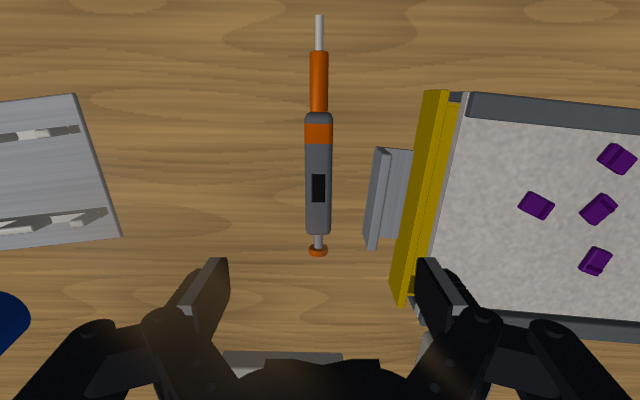

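Wrist view: the pipette body spans (319,112) to (319,235), matching the prediction. The tray pull's flange at (375,200) is close on the right, so I descend with the fingers only half open.

Emit:
{"name": "send_rows", "arguments": {
  "targets": [-0.001, -0.0027, 0.04, 0, 0, 0, 0.0, -0.001, -0.0027, 0.08, 0, 0, 0, 0.0, -0.001, -0.0027, 0.11, 0, 0, 0, 0.0, -0.001, -0.0027, 0.14, 0, 0, 0, 0.0, -0.001, -0.0027, 0.16, 0, 0, 0, 0.0, -0.001, -0.0027, 0.18, 0, 0, 0, 0.0, -0.001, -0.0027, 0.19, 0, 0, 0, 0.0, -0.001, -0.0027, 0.198, 0, 0, 0, 0.0, -0.001, -0.0027, 0.198, 0, 0, 0, 0.0]
}}

```text
clock: 2.5
eef_pos: [497.9, 12.2, 1.1]
tcp_rot: [3.142, -0.002, -3.121]
contact_force: [-0.3, 0.3, -0.2]
opening: 0.495
grasp_force: 0.0
```

Emit:
{"name": "send_rows", "arguments": {
  "grip_force": 40,
  "targets": [0, 0, 0, 0, 0, 0, -1, 0, 0, 0, 0, 0, 0, -1, 0, 0, 0, 0, 0, 0, -1, 0, 0, 0, 0, 0, 0, -1, 0, 0, 0, 0, 0, 0, -1, 0, 0, 0, 0, 0, 0, -1, 0, 0, 0, 0, 0, 0, -1, 0, 0, 0, 0, 0, 0, -1]
}}

```text
clock: 3.17
eef_pos: [499.3, 11.3, 2.8]
tcp_rot: [3.141, 0.001, -3.123]
contact_force: [-2.3, 2.3, 7.5]
opening: 0.321
grasp_force: 41.5
```

Run:
```python
from h import *
st();to(505.6,-260.2,90,187.6)
```

```text
3.17 [499.3  11.3   2.8] [ 1.7999e+02  8.0000e-02 -1.7891e+02] F [-2.3  2.3  7.5] op 0.321 g 41.5
to [505.6, -260.2, 90, 187.6] [-0.0013 -0.2715 -0.0873] [ 0.      0.0014 -0.1137]
```

Emit:
{"name": "send_rows", "arguments": {
  "targets": [0, 0, -0.03, 0, 0, 0, -1, 0, 0, -0.06, 0, 0, 0, -1, 0, 0, -0.09, 0, 0, 0, -1, 0, -0.03, -0.09, 0, 0, -0.02, -1, 0, -0.065, -0.09, 0, 0, -0.04, -1, 0, -0.1, -0.09, 0, 0, -0.06, -1, 0, -0.135, -0.09, 0, 0, -0.08, -1, -0.001, -0.17, -0.09, 0, 0, -0.1, -1, -0.001, -0.205, -0.09, 0, 0, -0.114, -1, -0.001, -0.24, -0.09, 0, 0, -0.114, -1, -0.001, -0.26, -0.09, 0, 0, -0.114, -1, -0.001, -0.2715, -0.09, 0, 0, -0.114, -1]
}}

```text
clock: 4.17
eef_pos: [504.8, -263.0, 92.2]
tcp_rot: [-3.141, 0.001, -3.011]
contact_force: [0.2, -0.3, -1.0]
opening: 0.322
grasp_force: 40.5
```

Run:
```python
from h import *
f=grab("wrist","w2");st();to(505.6,-260.2,26,187.6)
print(proj(f,[[505.6,-260.2,44],[515.8,-336.5,44]]))
```

```text
4.22 [ 505.  -263.5   92.2] [-1.7992e+02  5.0000e-02 -1.7249e+02] F [-0.1 -1.5  0.3] op 0.32 g 40.5
to [505.6, -260.2, 26, 187.6] [-0.001   0.0033  0.0662] [-0.0013  0.0008 -0.0016]
[[326.19302314 224.868444  ]
 [206.47415812 224.95689611]]
```

View pics/w2.png

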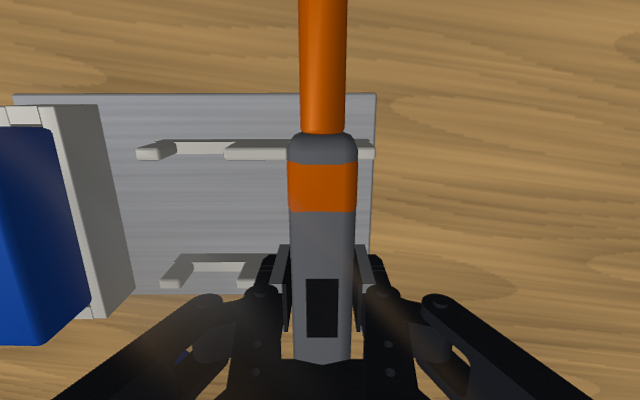

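Run:
```python
from h import *
f=grab("wrist");c=np.radians(7.6);X=np.array([np.cos(c),np.sin(c),0]);Y=np.array([-np.sin(c),np.cos(c),0]);O=np.array([517,-345.4,0])
for y in (9,86):
  for x in (-49,41): print(y,x,proj(f,[O+X*x+Y*(y+d)+[0,0,44] for d in (-19,19)]).round(0).tolist())
cv2.imwrite("pics/c2.png",cv2.resize(f["color"][130:300,120:400],None,fx=2.5,fy=2.5))
```

```text
9 -49 [[166.0, 149.0], [230.0, 149.0]]
9 41 [[186.0, 280.0], [242.0, 280.0]]
86 -49 [[296.0, 149.0], [359.0, 149.0]]
86 41 [[299.0, 280.0], [355.0, 280.0]]
```

View pics/c2.png

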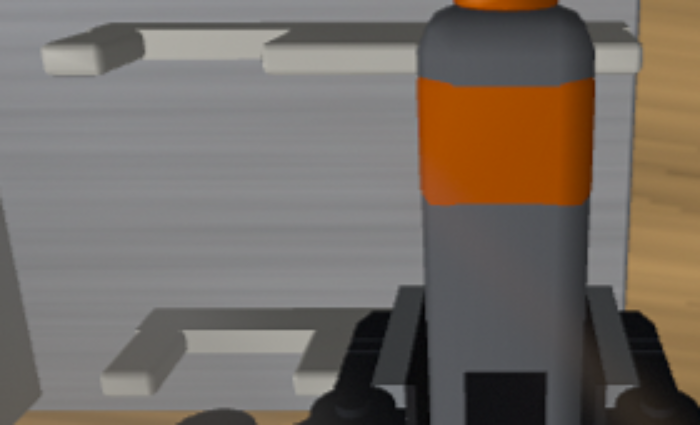

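The crop shows the notch edges about 4.5 px (2.7 mm) left of prediction, and the pipette centreline at u=322 is over the corrected rest_a centre at u=323. So I lower straight down.

Emit:
{"name": "send_rows", "arguments": {
  "targets": [0, 0, 0.02, 0, 0, 0, -1, 0, 0, 0.04, 0, 0, 0, -1, 0, 0, 0.05, 0, 0, 0, -1, 0, 0, 0.06, 0, 0, 0, -1, 0, 0, 0.066, 0, 0, 0, -1, 0, 0, 0.069, 0, 0, 0, -1, 0, 0, 0.069, 0, 0, 0, -1]
}}

```text
clock: 4.85
eef_pos: [504.6, -259.5, 23.1]
tcp_rot: [3.141, -0.001, -3.008]
contact_force: [0.2, 0.6, -0.7]
opening: 0.32
grasp_force: 40.8
```

Run:
```python
from h import *
st()
```

```text
4.85 [ 504.6 -259.5   23.1] [ 1.7995e+02 -5.0000e-02 -1.7236e+02] F [ 0.2  0.6 -0.7] op 0.32 g 40.8
```

Emit:
{"name": "send_rows", "arguments": {
  "targets": [0, -0.001, 0, 0, 0, 0, -1, 0, -0.002, 0.001, 0, 0, 0, -1, 0, -0.002, 0.002, 0, 0, 0, -1, 0, -0.002, 0.003, 0, 0, 0, -1, 0, -0.002, 0.003, 0, 0, 0, -1]
}}

```text
clock: 5.27
eef_pos: [505.2, -261.4, 22.6]
tcp_rot: [3.141, 0.0, -3.008]
contact_force: [-9.9, 8.8, 34.0]
opening: 0.32
grasp_force: 45.2
```

Emit:
{"name": "send_rows", "arguments": {
  "targets": [0, 0, 0, 0, 0, 0, -0.2, 0, 0, 0, 0, 0, 0, 0, 0, 0, 0, 0, 0, 0, 0.1, 0, 0, 0, 0, 0, 0, 0.1, 0, 0, 0, 0, 0, 0, 0.1, 0, 0, -0.02, 0, 0, 0, 0.1, 0, 0, -0.05, 0, 0, 0, 0.1, 0, 0, -0.08, 0, 0, 0, 0.1, 0, 0, -0.12, 0, 0, 0, 0.1, 0, 0, -0.12, 0, 0, 0, 0.1, 0, 0, -0.12, 0, 0, 0, 0.1, 0, 0, -0.12, 0, 0, 0, 0.1]
}}

```text
clock: 6.27
eef_pos: [504.9, -262.0, 139.5]
tcp_rot: [3.141, -0.0, -3.008]
contact_force: [0.3, 1.0, -0.4]
opening: 0.553
grasp_force: 0.0
```

Run:
```python
from h import *
st();f=grab("wrist","w3")
```

```text
6.27 [ 504.9 -262.   139.5] [ 1.7999e+02 -1.0000e-02 -1.7237e+02] F [ 0.3  1.  -0.4] op 0.553 g 0.0
```

View pics/w3.png

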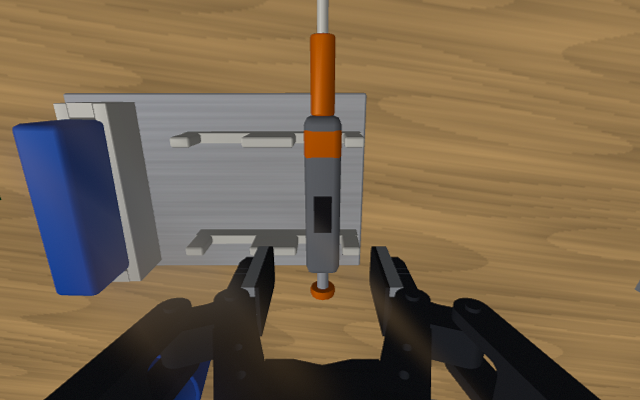

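Pipette at (322,195) lies across both saddles (v=140 and v=244). The tray pull comes next.

Run:
```python
from h import *
f=dict(fx=0,fy=0)
g=grab("wrist");g["xyz"]=np.array([418.237,12.243,342.206]);g["attitude"]=np.array([2.82875930,9.58287470e-05,1.58867404])
print(ray(g,[382,370,376],[149,248,199],50).round(1))
to(520,75,150,175.2)
```

```text
[[465.1  68.   50. ]
 [565.3  63.5  50. ]
 [513.2  65.9  50. ]]
to [520, 75, 150, 175.2] [-0.0603  0.3316 -0.0112] [ 0.0013 -0.0023  0.2169]
```

Emit:
{"name": "send_rows", "arguments": {
  "targets": [0, 0.04, -0.01, 0, 0, 0.05, -0.38, -0.01, 0.08, -0.01, 0, 0, 0.1, -0.38, -0.02, 0.12, -0.01, 0, 0, 0.15, -0.38, -0.03, 0.16, -0.01, 0, 0, 0.2, -0.38, -0.04, 0.2, -0.01, 0, 0, 0.217, -0.38, -0.055, 0.24, -0.01, 0, 0, 0.217, -0.38, -0.055, 0.28, -0.01, 0, 0, 0.217, -0.38, -0.055, 0.3, -0.01, 0, 0, 0.217, -0.38, -0.055, 0.315, -0.01, 0, 0, 0.217, -0.38, -0.0545, 0.323, -0.01, 0, 0, 0.217, -0.38, -0.0545, 0.323, -0.01, 0, 0, 0.217, -0.38, -0.0545, 0.323, -0.01, 0, 0, 0.217, -0.38]
}}

```text
clock: 7.37
eef_pos: [515.8, 64.9, 149.1]
tcp_rot: [-3.141, -0.001, 3.059]
contact_force: [0.6, -0.2, -0.2]
opening: 0.312
grasp_force: 0.0
```

Run:
```python
from h import *
st();f=grab("wrist","w4");to(515.4,66,34,175.2)
print(proj(f,[[515.4,66,50]]))
```

```text
7.37 [515.8  64.9 149.1] [-1.7997e+02 -8.0000e-02  1.7524e+02] F [ 0.6 -0.2 -0.2] op 0.312 g 0.0
to [515.4, 66, 34, 175.2] [0.0007 0.0015 0.1153] [-0.0005 -0.001  -0.0002]
[[323.46153749 197.95408861]]
```

View pics/w4.png

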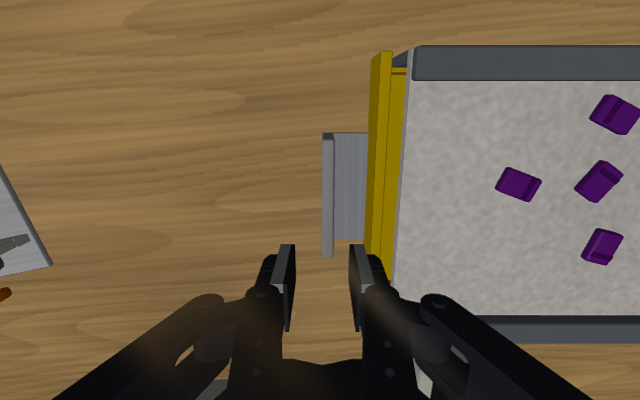

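Flange top strip at u 323–334, v 133–256, centre (328,195), about 4 mm further +y than my hover.

Emit:
{"name": "send_rows", "arguments": {
  "grip_force": 40,
  "targets": [0, 0.0055, 0.02, 0, 0, 0, -0.38, 0, 0.0055, 0.05, 0, 0, 0, -0.38, 0, 0.0055, 0.08, 0, 0, 0, -0.38, 0, 0.0055, 0.095, 0, 0, 0, -0.38, 0, 0.0055, 0.11, 0, 0, 0, -0.38, 0, 0.0055, 0.12, 0, 0, 0, -0.38, 0, 0.0055, 0.125, 0, 0, 0, -0.38, 0, 0.0055, 0.125, 0, 0, 0, -1, 0, 0.0055, 0.125, 0, 0, 0, -1, 0, 0.0055, 0.125, 0, 0, 0, -1, 0, 0.0055, 0.125, 0, 0, 0, -1, 0, 0.0055, 0.125, 0, 0, 0, -1]
}}

```text
clock: 8.42
eef_pos: [516.7, 70.5, 24.9]
tcp_rot: [-3.141, 0.0, 3.058]
contact_force: [2.3, -1.1, -16.7]
opening: 0.111
grasp_force: 41.6
```

Run:
```python
from h import *
st()
```

```text
8.42 [516.7  70.5  24.9] [-1.7999e+02  1.0000e-02  1.7521e+02] F [  2.3  -1.1 -16.7] op 0.111 g 41.6
```

Emit:
{"name": "send_rows", "arguments": {
  "targets": [0, -0.01, 0, 0, 0, 0, -1, 0, -0.02, 0, 0, 0, 0, -1, 0, -0.03, 0, 0, 0, 0, -1, 0, -0.04, 0, 0, 0, 0, -1, 0, -0.05, 0, 0, 0, 0, -1, 0, -0.06, 0, 0, 0, 0, -1, 0, -0.07, 0, 0, 0, 0, -1, 0, -0.08, 0, 0, 0, 0, -1, 0, -0.088, 0, 0, 0, 0, -1, 0, -0.094, 0, 0, 0, 0, -1, 0, -0.098, 0, 0, 0, 0, -1, 0, -0.098, 0, 0, 0, 0, -1]
}}

```text
clock: 9.42
eef_pos: [508.5, -27.9, 24.9]
tcp_rot: [-3.141, -0.0, 3.057]
contact_force: [4.0, -2.1, -18.8]
opening: 0.111
grasp_force: 41.2
```

Emit:
{"name": "send_rows", "arguments": {
  "targets": [0, -0.002, 0, 0, 0, 0, -1, 0, -0.004, 0, 0, 0, 0, -1, 0, -0.006, 0, 0, 0, 0, -1, 0, -0.007, 0, 0, 0, 0, -1, 0, -0.008, 0, 0, 0, 0, -1, 0, -0.008, 0, 0, 0, 0, -1]
}}

```text
clock: 9.92
eef_pos: [508.2, -31.0, 24.9]
tcp_rot: [3.137, -0.0, 3.056]
contact_force: [6.1, 31.7, -18.1]
opening: 0.109
grasp_force: 41.5
```

Run:
```python
from h import *
st()
```

```text
9.92 [508.2 -31.   24.9] [179.72  -0.   175.09] F [  6.1  31.7 -18.1] op 0.109 g 41.5
```

Emit:
{"name": "send_rows", "arguments": {
  "targets": [0, 0.004, 0, 0, 0, 0, -0.38, 0, 0.004, 0, 0, 0, 0, -0.38, 0, 0.004, 0, 0, 0, 0, -0.38, 0, 0.004, 0, 0, 0, 0, -0.38, 0, 0.004, -0.02, 0, 0, 0, -0.38, 0, 0.004, -0.05, 0, 0, 0, -0.38, 0, 0.004, -0.09, 0, 0, 0, 0.4, 0, 0.004, -0.13, 0, 0, 0, 0.4, 0, 0.004, -0.17, 0, 0, 0, 0.4, 0, 0.004, -0.18, 0, 0, 0, 0.4, 0, 0.004, -0.18, 0, 0, 0, 0.4]
}}

```text
clock: 10.83
eef_pos: [510.6, -31.6, 209.1]
tcp_rot: [-3.142, 0.008, 3.057]
contact_force: [0.5, -0.7, -0.4]
opening: 0.702
grasp_force: 0.0
```

Run:
```python
from h import *
st();to(526,-425,205,187.6)
f=grab("top")
print("yellow");[print(rect(f,b,56),b.mean(0)) for b in blobs(f,(20,120,80),(35,255,255),30,(230,150,340,260))]
```

```text
10.83 [510.6 -31.6 209.1] [-180.      0.44  175.17] F [ 0.5 -0.7 -0.4] op 0.702 g 0.0
to [526, -425, 205, 187.6] [-0.0485 -0.3907  0.0045] [-0.0009  0.0076 -0.2169]
yellow
[447.4  36.4  81.7  53.   -4.6] [280.81481481 231.80246914]
[521.6 113.  199.1  28.1  -7. ] [256.14184397 206.82978723]
```

Emit:
{"name": "send_rows", "arguments": {
  "targets": [-0.005, -0.04, 0, 0, 0, -0.05, 0.4, -0.01, -0.08, 0, 0, 0, -0.1, 0.4, -0.015, -0.12, 0.004, 0, 0, -0.15, 0.4, -0.02, -0.16, 0.004, 0, 0.0076, -0.2, 0.4, -0.025, -0.2, 0.004, 0, 0.0076, -0.217, 0.4, -0.03, -0.24, 0.004, 0, 0.0076, -0.217, 0.4, -0.035, -0.28, 0.004, 0, 0.0076, -0.217, 0.4, -0.04, -0.32, 0.004, 0, 0.0076, -0.217, 0.4, -0.044, -0.35, 0.004, 0, 0.0076, -0.217, 0.4, -0.048, -0.38, 0.004, 0, 0.0076, -0.217, 0.4, -0.0485, -0.3907, 0.004, 0, 0.0076, -0.217, 0.4, -0.0485, -0.3907, 0.004, 0, 0.0076, -0.217, 0.4]
}}

```text
clock: 11.88
eef_pos: [522.5, -426.4, 198.3]
tcp_rot: [3.139, -0.01, -3.011]
contact_force: [0.3, -0.5, 0.4]
opening: 0.7
grasp_force: 0.0
```

Emit:
{"name": "send_rows", "arguments": {
  "targets": [0, 0, 0, 0, 0, 0, 0.4, 0, 0, 0, 0, 0, 0, 0.4, 0, 0, 0, 0, 0, 0, 0.4]
}}

```text
clock: 12.13
eef_pos: [523.7, -422.7, 200.5]
tcp_rot: [3.14, -0.008, -3.007]
contact_force: [0.5, 0.6, -0.6]
opening: 0.699
grasp_force: 0.0
```

Run:
```python
from h import *
st();f=grab("wrist","w5")
for b in blobs(f,(105,150,60),(125,255,255),1000): print(rect(f,b,88),b.min(0),b.max(0))
print(proj(f,[[526,-425,88]]))
f=grab("top");[print(rect(f,b,56),b.mean(0)) for b in blobs(f,(20,120,80),(35,255,255),30,(230,150,340,260))]
```

```text
12.13 [ 523.7 -422.7  200.5] [ 179.89   -0.47 -172.3 ] F [ 0.5  0.6 -0.6] op 0.699 g 0.0
[ 649.9 -396.2   92.4   76.3   16.9] [296 281] [374 364]
[ 523.9 -434.   120.1   28.7    6.5] [291 119] [327 258]
[[318.70615013 196.81257794]]
[518.7  64.1 218.9 120.   -4.8] [272.34433962 209.36320755]
```

View pics/w5.png

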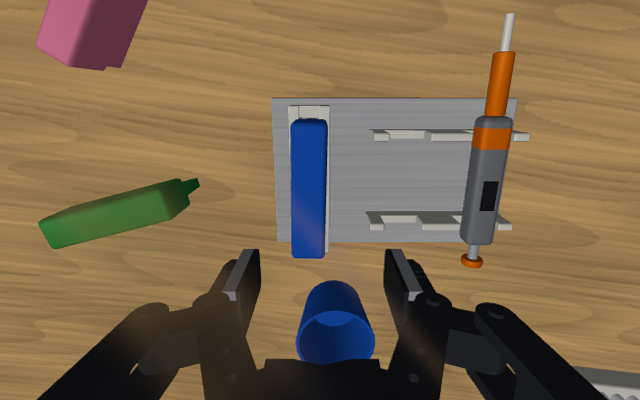

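Blue scraper at u 291–327, v 119–258 in the dock, with pipette still in rest_a and the tray out (tray yellow centre now near y=64). I re-centre over it and re-measure.

Run:
```python
from h import *
to(524,-431,160,186.8)
```

```text
to [524, -431, 160, 186.8] [ 0.0008 -0.0079  0.041 ] [ 0.001  -0.0076  0.0159]
```

Emit:
{"name": "send_rows", "arguments": {
  "targets": [0.001, -0.008, 0.02, 0.001, -0.0076, 0.016, 0.4, 0.001, -0.008, 0.04, 0.001, -0.0076, 0.016, 0.4, 0.001, -0.008, 0.04, 0.001, -0.0076, 0.016, 0.4, 0.001, -0.008, 0.04, 0.001, -0.0076, 0.016, 0.4, 0.001, -0.008, 0.04, 0.001, -0.0076, 0.016, 0.4, 0.001, -0.008, 0.04, 0.001, -0.0076, 0.016, 0.4]
}}

```text
clock: 12.73
eef_pos: [524.4, -432.5, 162.4]
tcp_rot: [-3.14, 0.001, -3.024]
contact_force: [-0.5, -0.1, 0.7]
opening: 0.699
grasp_force: 0.0
```

Run:
```python
from h import *
st();f=grab("wrist","w6")
for b in blobs(f,(105,150,60),(125,255,255),1000): print(rect(f,b,88),b.min(0),b.max(0))
t=r.sense()["eef_pos"];print(proj(f,[[t[0],t[1],88],[t[0],t[1],0]]))
```

```text
12.73 [ 524.4 -432.5  162.4] [-1.7991e+02  8.0000e-02 -1.7326e+02] F [-0.5 -0.1  0.7] op 0.699 g 0.0
[ 630.  -393.7   69.4   67.9  -88.7] [309 298] [391 369]
[ 523.3 -434.2  119.8   28.7    6.6] [299 122] [341 280]
[[322.15472077 209.02170999]
 [322.24853232 178.15372265]]
```

Emit:
{"name": "send_rows", "arguments": {
  "grip_force": 80,
  "targets": [0.001, -0.0012, 0.03, 0, 0, 0, 0.3, 0.001, -0.0012, 0.06, 0, 0, 0, 0.3, 0.001, -0.0012, 0.085, 0, 0, 0, 0.3, 0.001, -0.0012, 0.1, 0, 0, 0, 0.3, 0.001, -0.0012, 0.108, 0, 0, 0, 0.3, 0.001, -0.0012, 0.108, 0, 0, 0, 0.3, 0.001, -0.0012, 0.108, 0, 0, 0, -1, 0.001, -0.0012, 0.108, 0, 0, 0, -1, 0.001, -0.0012, 0.108, 0, 0, 0, -1, 0.001, -0.0012, 0.108, 0, 0, 0, -1, 0.001, -0.0012, 0.108, 0, 0, 0, -1, 0.001, -0.0012, 0.108, 0, 0, 0, -1]
}}

```text
clock: 13.78
eef_pos: [523.8, -434.5, 54.9]
tcp_rot: [-3.139, 0.002, -3.024]
contact_force: [0.1, 1.0, 7.2]
opening: 0.341
grasp_force: 80.0
```

Run:
```python
from h import *
st()
```

```text
13.78 [ 523.8 -434.5   54.9] [-1.7986e+02  1.3000e-01 -1.7328e+02] F [0.1 1.  7.2] op 0.341 g 80.0
```

Gripped (28.6 mm opening). I lift, and measure the board from the top view.

Emit:
{"name": "send_rows", "arguments": {
  "targets": [0, 0, -0.02, 0, 0, 0, -1, 0, 0, -0.04, 0, 0, 0, -1, 0, 0, -0.07, 0, 0, 0, -1, 0, 0, -0.11, 0, 0, 0, -1, 0, 0, -0.14, 0, 0, 0, -1, 0, 0, -0.14, 0, 0, 0, -1]
}}

```text
clock: 14.28
eef_pos: [525.6, -436.1, 200.9]
tcp_rot: [-3.133, 0.008, -3.024]
contact_force: [1.2, -1.4, -1.1]
opening: 0.344
grasp_force: 79.6
```

Run:
```python
from h import *
st();f=grab("top")
print(f["color"][[180,220,215],[220,190,240]], f["color"][168,200],f["color"][238,200])
g=cv2.cvtColor(f["color"],cv2.COLOR_BGR2HSV)
for lo in (130,140,150):
  m=cv2.inRange(g,(0,0,lo),(180,45,255));k=np.zeros_like(m);k[155:255,155:270]=1;m=cv2.morphologyEx(m*k,cv2.MORPH_OPEN,np.ones((3,3)))
  cs,_=cv2.findContours(m,cv2.RETR_EXTERNAL,cv2.CHAIN_APPROX_NONE);c=max(cs,key=cv2.contourArea)[:,0]
  print(lo,rect(f,c,70),c.min(0),c.max(0))
print("tabs");[print(rect(f,b,78)) for b in blobs(f,(125,60,40),(160,255,255),8,(165,170,255,240))]
cv2.imwrite("pics/c3.png",cv2.resize(f["color"][150:260,150:310],None,fx=4,fy=4,interpolation=cv2.INTER_CUBIC))
```

```text
14.28 [ 525.6 -436.1  200.9] [-179.52    0.44 -173.28] F [ 1.2 -1.4 -1.1] op 0.344 g 79.6
[[155 159 165]
 [151 154 160]
 [154 159 164]] [89 86 83] [ 78 100 117]
130 [534.  249.3 251.  179.1  85.3] [166 170] [254 235]
140 [533.9 249.2 250.6 178.4  85.2] [166 170] [254 235]
150 [534.6 249.4 249.2 177.   85.2] [166 170] [254 234]
tabs
[466.6 264.7  23.9  15.3  60.1]
[509.1 206.6  23.1  14.7  64.4]
[511.3 262.   23.2  15.  -43.4]
[563.5 273.   22.1  15.3 -16.4]
```

View pics/c3.png

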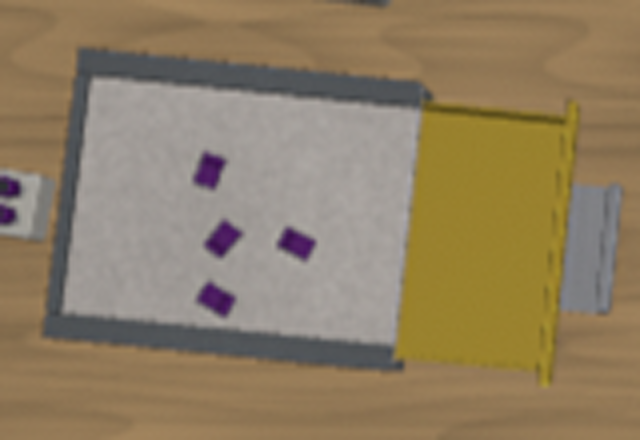

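The crop shows the tray fully out (yellow, to u≈575), four tabs on the board at crop (210,170), (223,238), (297,243), (216,299), and lips on both sides and the back. Now I carry the scraper over the board, high.

Run:
```python
from h import *
to(513.4,325,195,175.2)
```

```text
to [513.4, 325, 195, 175.2] [-0.0778  0.7563 -0.0015] [-0.0052  0.0058  0.201 ]
```

Emit:
{"name": "send_rows", "arguments": {
  "targets": [0, 0.03, 0, 0, 0, 0.02, -1, -0.01, 0.065, 0, 0, 0, 0.05, -1, -0.015, 0.105, 0, 0, 0, 0.1, -1, -0.02, 0.145, 0, 0, 0, 0.15, -1, -0.025, 0.185, 0, 0, 0, 0.201, -1, -0.03, 0.225, 0, 0, 0, 0.201, -1, -0.035, 0.265, 0, 0, 0, 0.201, -1, -0.04, 0.305, 0, 0, 0, 0.201, -1, -0.04, 0.345, 0, 0, 0, 0.201, -1, -0.045, 0.375, 0, 0, 0, 0.201, -1, -0.05, 0.39, 0, 0, 0, 0.201, -1, -0.05, 0.4, 0, 0, 0, 0.201, -1]
}}

```text
clock: 15.33
eef_pos: [525.0, -28.4, 191.8]
tcp_rot: [3.142, -0.001, 3.06]
contact_force: [0.2, -0.5, -2.3]
opening: 0.34
grasp_force: 79.9
```

Run:
```python
from h import *
st();to(513.4,325,195,175.2)
```

```text
15.33 [525.  -28.4 191.8] [ 1.8000e+02 -7.0000e-02  1.7532e+02] F [ 0.2 -0.5 -2.3] op 0.34 g 79.9
to [513.4, 325, 195, 175.2] [ 0.0404  0.3513 -0.0032] [ 0.     -0.0013  0.0021]
```

Emit:
{"name": "send_rows", "arguments": {
  "targets": [0.004, 0.03, 0, 0, 0, 0, -1, 0.008, 0.07, 0, 0, 0, 0, -1, 0.012, 0.11, 0, 0, 0, 0, -1, 0.016, 0.15, 0, 0, 0, 0, -1, 0.02, 0.19, 0, 0, 0, 0, -1, 0.025, 0.23, 0, 0, 0, 0, -1, 0.03, 0.27, 0, 0, 0, 0, -1, 0.035, 0.3, 0, 0, 0, 0, -1, 0.04, 0.33, 0, 0, 0, 0, -1, 0.04, 0.351, 0, 0, 0, 0, -1, 0.04, 0.351, 0, 0, 0, 0, -1, 0.04, 0.351, 0, 0, 0, 0, -1]
}}

```text
clock: 16.33
eef_pos: [514.7, 322.5, 191.5]
tcp_rot: [-3.14, -0.001, 3.059]
contact_force: [0.0, -0.6, -2.9]
opening: 0.342
grasp_force: 80.1
```

Emit:
{"name": "send_rows", "arguments": {
  "targets": [0, 0, 0, 0, 0, 0, -1, 0, 0, 0, 0, 0, 0, -1, 0, 0, 0, 0, 0, 0, -1]
}}

```text
clock: 16.58
eef_pos: [515.2, 321.2, 192.5]
tcp_rot: [-3.141, -0.0, 3.056]
contact_force: [0.6, 0.9, -1.8]
opening: 0.342
grasp_force: 80.1
```

Run:
```python
from h import *
st();to(513.4,325,119,175.2);f=grab("wrist","w7")
print("tabs");[print(rect(f,b,78),b.mean(0)) for b in blobs(f,(125,60,40),(160,255,255),60)]
```

```text
16.58 [515.2 321.2 192.5] [-1.7995e+02 -2.0000e-02  1.7512e+02] F [ 0.6  0.9 -1.8] op 0.342 g 80.1
to [513.4, 325, 119, 175.2] [0.0021 0.0037 0.0735] [-0.0008 -0.0003 -0.0014]
tabs
[561.3 271.5  27.2  17.2 -19.7] [269.63291139 244.46835443]
[537.4 443.4  63.7  40.2  82.2] [467.48466258 205.39570552]
[508.  205.   26.3  19.1  64.8] [183.8172043  195.52688172]
[510.5 260.   26.5  17.5 -37.6] [249.07317073 193.03658537]
[465.8 263.1  25.8  18.1  60.4] [244.04166667 139.36458333]
```

View pics/w7.png

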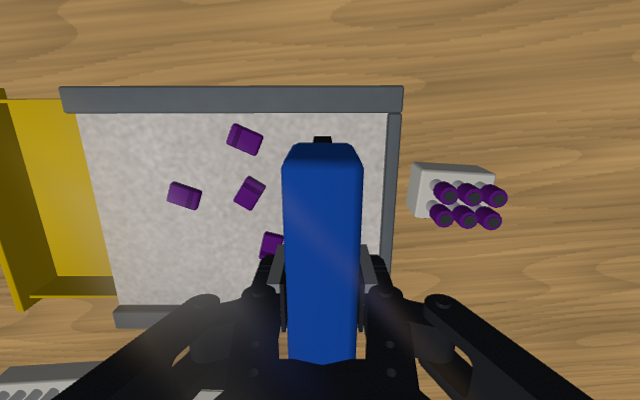

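Wrist view: tabs at (245,139), (184,196), (249,193), (268,245), all left of the blade. The board's lips run along v≈100 and u≈393. Now the first wipe stroke.

Emit:
{"name": "send_rows", "arguments": {
  "targets": [0.002, 0.0037, 0.025, 0, 0, 0, -1, 0.002, 0.0037, 0.05, 0, 0, 0, -1, 0.002, 0.0037, 0.068, 0, 0, 0, -1, 0.002, 0.0037, 0.0735, 0, 0, 0, -1, 0.002, 0.0037, 0.0735, 0, 0, 0, -1, 0.002, 0.0037, 0.0735, 0, 0, 0, -1]
}}

```text
clock: 17.13
eef_pos: [513.8, 326.1, 119.7]
tcp_rot: [-3.142, 0.0, 3.057]
contact_force: [0.2, -0.9, -2.3]
opening: 0.342
grasp_force: 79.9
```

Run:
```python
from h import *
st()
```

```text
17.13 [513.8 326.1 119.7] [-1.8000e+02  2.0000e-02  1.7517e+02] F [ 0.2 -0.9 -2.3] op 0.342 g 79.9
```

Emit:
{"name": "send_rows", "arguments": {
  "targets": [0, -0.01, 0.001, 0, 0, 0, -1, 0, -0.022, 0.001, 0, 0, 0, -1, 0, -0.034, 0.001, 0, 0, 0, -1, 0, -0.046, 0.001, 0, 0, 0, -1, 0, -0.058, 0.001, 0, 0, 0, -1, 0, -0.07, 0.001, 0, 0, 0, -1, 0, -0.082, 0.001, 0, 0, 0, -1, 0, -0.094, 0.001, 0, 0, 0, -1, 0, -0.106, 0.001, 0, 0, 0, -1, 0, -0.118, 0.001, 0, 0, 0, -1, 0, -0.13, 0.001, 0, 0, 0, -1, 0, -0.14, 0.001, 0, 0, 0, -1]
}}

```text
clock: 18.13
eef_pos: [501.6, 185.5, 118.3]
tcp_rot: [-3.141, 0.0, 3.058]
contact_force: [-0.4, 0.6, -2.8]
opening: 0.345
grasp_force: 80.0
```

Emit:
{"name": "send_rows", "arguments": {
  "targets": [0, -0.01, 0, 0, 0, 0, -1, 0, -0.018, 0, 0, 0, 0, -1, 0, -0.026, 0, 0, 0, 0, -1, 0, -0.034, 0, 0, 0, 0, -1, 0, -0.042, 0, 0, 0, 0, -1, 0, -0.05, 0, 0, 0, 0, -1, 0, -0.058, 0, 0, 0, 0, -1, 0, -0.066, 0, 0, 0, 0, -1, 0, -0.069, 0, 0, 0, 0, -1, 0, -0.069, 0, 0, 0, 0, -1, 0, -0.069, -0.04, 0, 0, 0, -1, 0, -0.069, -0.075, 0, 0, 0, -1]
}}

```text
clock: 19.13
eef_pos: [494.6, 117.8, 192.9]
tcp_rot: [-3.14, -0.004, 3.058]
contact_force: [1.7, 1.2, -1.3]
opening: 0.341
grasp_force: 79.8
```

Run:
```python
from h import *
st();f=grab("top")
[print(rect(f,b,78),b.mean(0)) for b in blobs(f,(125,60,40),(160,255,255),8,(165,165,300,250))]
f=grab("side","s1")
[print(rect(f,b,78),b.mean(0)) for b in blobs(f,(125,60,40),(160,255,255),8,(200,130,310,220))]
cv2.imwrite("pics/s1.png",cv2.resize(f["color"][120:230,180:320],None,fx=4.5,fy=4.5,interpolation=cv2.INTER_CUBIC))
to(568,322,190,175.2)
```

```text
19.13 [494.6 117.8 192.9] [-179.92   -0.24  175.18] F [ 1.7  1.2 -1.3] op 0.341 g 79.8
[456.8  89.8  18.1  15.  -89.1] [262.31578947 228.31578947]
[545.7  87.5  18.2  15.1   0.9] [263.21052632 199.15789474]
[408.9  14.5  21.9   9.6  81.8] [259. 204.]
[452.3   9.5  22.4   9.9  80.7] [272.  199.1]
[453.9  41.5  18.8  13.    2.1] [266.  194.5]
[494.5  12.6  19.2  12.9   1.4] [282.5  193.25]
[533.4 431.   68.3  34.   79.8] [220.74074074 144.33333333]
to [568, 322, 190, 175.2] [-0.0513  0.2079  0.0094] [0.0027 0.0085 0.0001]
```

View pics/s1.png

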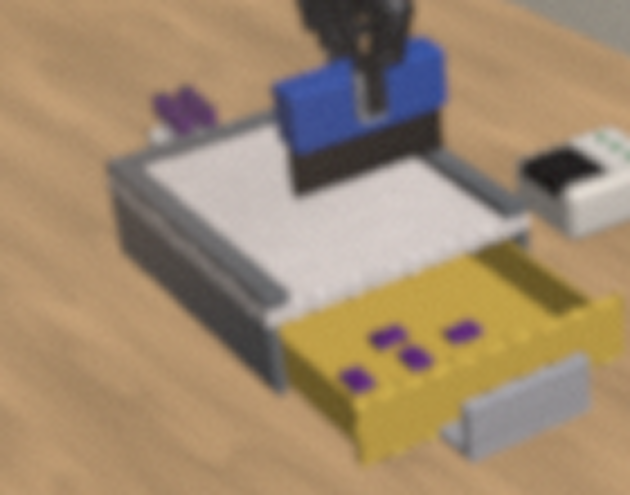

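All four tabs lie in the tray (crop (388,336), (463,331), (415,358), (357,380)) and the board is clear. I take the scraper back to its dock.

Run:
```python
from h import *
to(523.8,-434.5,190,186.72)
```

```text
to [523.8, -434.5, 190, 186.72] [-0.0705 -0.5497  0.0075] [ 0.0018  0.0087 -0.201 ]
```

Emit:
{"name": "send_rows", "arguments": {
  "targets": [-0.003, -0.03, 0, 0, 0, -0.02, -1, -0.006, -0.07, 0, 0, 0, -0.05, -1, -0.01, -0.11, 0, 0, 0, -0.1, -1, -0.015, -0.15, 0, 0, 0, -0.15, -1, -0.02, -0.19, 0, 0, 0, -0.2, -1, -0.025, -0.23, 0, 0, 0, -0.201, -1, -0.03, -0.27, 0, 0, 0, -0.201, -1, -0.035, -0.31, 0, 0, 0, -0.201, -1, -0.04, -0.35, 0, 0, 0, -0.201, -1, -0.045, -0.38, 0, 0, 0, -0.201, -1, -0.05, -0.4, 0, 0, 0, -0.201, -1, -0.05, -0.4, 0, 0, 0, -0.201, -1]
}}

```text
clock: 20.23
eef_pos: [512.8, -288.5, 192.7]
tcp_rot: [-3.14, 0.001, -3.027]
contact_force: [0.0, 1.0, -2.1]
opening: 0.336
grasp_force: 80.4
```

Run:
```python
from h import *
st();to(523.8,-434.5,190,186.72)
```

```text
20.23 [ 512.8 -288.5  192.7] [-1.7990e+02  3.0000e-02 -1.7344e+02] F [ 0.   1.  -2.1] op 0.336 g 80.4
to [523.8, -434.5, 190, 186.72] [ 0.0057 -0.1463  0.0029] [-0.0018  0.0006 -0.0027]
```

Emit:
{"name": "send_rows", "arguments": {
  "targets": [0.001, -0.03, 0, 0, 0, 0, -1, 0.002, -0.065, 0, 0, 0, 0, -1, 0.004, -0.1, 0, 0, 0, 0, -1, 0.005, -0.125, 0, 0, 0, -0.003, -1, 0.0057, -0.14, 0, 0, 0, -0.003, -1, 0.0057, -0.1463, 0, 0, 0, -0.003, -1, 0.0057, -0.1463, 0, 0, 0, -0.003, -1, 0.0057, -0.1463, 0.03, 0, 0, -0.003, -1, 0.0057, -0.1463, 0.06, 0, 0, -0.003, -1, 0.0057, -0.1463, 0.073, 0, 0, -0.003, -1, 0.0057, -0.1463, 0.073, 0, 0, -0.003, -1, 0.0057, -0.1463, 0.073, 0, 0, -0.003, -1]
}}

```text
clock: 21.23
eef_pos: [523.8, -429.4, 120.3]
tcp_rot: [3.141, -0.001, -3.02]
contact_force: [0.3, -0.2, -2.2]
opening: 0.337
grasp_force: 80.4
```

Emit:
{"name": "send_rows", "arguments": {
  "targets": [0, 0, 0, 0, 0, 0, -1, 0, 0, 0, 0, 0, 0, -1, 0, 0, 0, 0, 0, 0, -1]
}}

```text
clock: 21.48
eef_pos: [524.6, -431.1, 122.2]
tcp_rot: [-3.14, 0.002, -3.021]
contact_force: [-0.2, 0.1, -2.3]
opening: 0.341
grasp_force: 80.4
```

Run:
```python
from h import *
st();to(523.8,-434.5,56,186.72)
```

```text
21.48 [ 524.6 -431.1  122.2] [-1.7988e+02  1.1000e-01 -1.7311e+02] F [-0.2  0.1 -2.3] op 0.341 g 80.4
to [523.8, -434.5, 56, 186.72] [ 0.0013 -0.0031  0.0662] [-0.002   0.0018  0.003 ]
```

Emit:
{"name": "send_rows", "arguments": {
  "targets": [0.0013, -0.0031, 0.01, -0.002, 0.0018, 0.003, -1, 0.0013, -0.0031, 0.015, -0.002, 0.0018, 0.003, -1, 0.0013, -0.0031, 0.015, -0.002, 0.0018, 0.003, -1, 0.0013, -0.0031, 0.015, -0.002, 0.0018, 0.003, -1, 0.0013, -0.0031, 0.015, -0.002, 0.0018, 0.003, -1]
}}

```text
clock: 21.9
eef_pos: [522.7, -433.9, 105.2]
tcp_rot: [3.14, -0.002, -3.025]
contact_force: [0.5, -0.1, -2.1]
opening: 0.338
grasp_force: 80.4
```

Run:
```python
from h import *
st();to(523.8,-434.5,56,186.72)
```

```text
21.9 [ 522.7 -433.9  105.2] [ 1.7988e+02 -1.2000e-01 -1.7329e+02] F [ 0.5 -0.1 -2.1] op 0.338 g 80.4
to [523.8, -434.5, 56, 186.72] [-0.0011 -0.0008  0.0492] [ 0.0021 -0.002  -0.0002]
```

Aligned; insert.

Emit:
{"name": "send_rows", "arguments": {
  "targets": [-0.0006, -0.0006, 0.012, 0, 0, 0, -1, -0.0006, -0.0006, 0.022, 0, 0, 0, -1, -0.0006, -0.0006, 0.03, 0, 0, 0, -1, -0.0006, -0.0006, 0.037, 0, 0, 0, -1, -0.0006, -0.0006, 0.043, 0, 0, 0, -1, -0.0006, -0.0006, 0.047, 0, 0, 0, -1, -0.0006, -0.0006, 0.0485, 0, 0, 0, -1, -0.0006, -0.0006, 0.0485, 0, 0, 0, -1]
}}

```text
clock: 22.57
eef_pos: [523.3, -434.2, 56.4]
tcp_rot: [3.139, -0.002, -3.024]
contact_force: [-1.0, 1.3, -1.9]
opening: 0.338
grasp_force: 80.4
```

Run:
```python
from h import *
st()
```

```text
22.57 [ 523.3 -434.2   56.4] [ 1.7988e+02 -1.2000e-01 -1.7328e+02] F [-1.   1.3 -1.9] op 0.338 g 80.4
```

Emit:
{"name": "send_rows", "arguments": {
  "targets": [0, 0, 0.001, 0, 0, 0, -1, 0, 0, 0.001, 0, 0, 0, -1, 0, 0, 0.001, 0, 0, 0, 0.2, 0, 0, 0.001, 0, 0, 0, 0.3, 0, 0, 0.001, 0, 0, 0, 0.3, 0, 0, 0.001, 0, 0, 0, 0.3, 0, 0, -0.03, 0, 0, 0, 0.3, 0, 0, -0.07, 0, 0, 0, 0.3, 0, 0, -0.11, 0, 0, 0, 0.4, 0, 0, -0.145, 0, 0, 0, 0.4, 0, 0, -0.145, 0, 0, 0, 0.4, 0, 0, -0.145, 0, 0, 0, 0.4]
}}

```text
clock: 23.57
eef_pos: [524.9, -435.6, 205.0]
tcp_rot: [-3.139, 0.002, -3.024]
contact_force: [0.2, -0.5, -0.3]
opening: 0.696
grasp_force: 0.0
```

Run:
```python
from h import *
st();f=grab("wrist","w8")
for b in blobs(f,(105,150,60),(125,255,255),1000): print(rect(f,b,88),b.min(0),b.max(0))
f=grab("top")
print("tabs on board");[print(rect(f,b,78),b.mean(0)) for b in blobs(f,(125,60,40),(160,255,255),5,(165,165,300,250))]
to(531,444,200,82.5)
```

```text
23.57 [ 524.9 -435.6  205. ] [-1.7987e+02  1.2000e-01 -1.7328e+02] F [ 0.2 -0.5 -0.3] op 0.696 g 0.0
[ 653.  -395.2   97.    76.1   14.4] [312 279] [389 363]
[ 523.9 -434.6  119.5   28.7    6.6] [306 118] [341 254]
tabs on board
[457.5  90.9  22.8  13.8  81.4] [261.66666667 228.47619048]
[501.3  85.4  21.2  13.3  81.4] [263.80952381 213.71428571]
[504.5 116.5  21.1   9.    1.5] [253.27777778 212.61111111]
[544.2  87.5  21.2  15.1   0.9] [263.3  199.35]
to [531, 444, 200, 82.5] [-0.1104  0.8712  0.0031] [-4.0000e-04 -3.9000e-03  1.8189e+00]
```

View pics/w8.png

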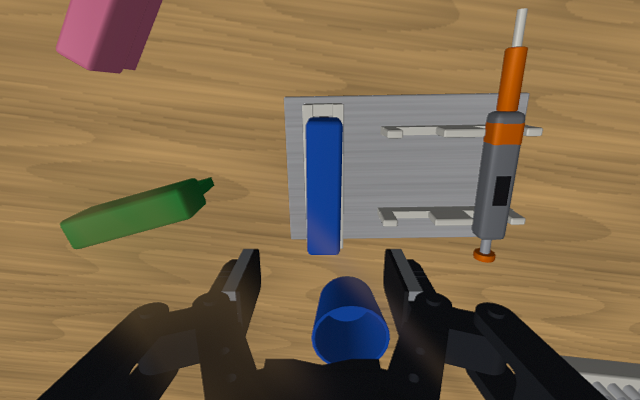

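Scraper seated at u 306–341, v 118–254 in its dock, same position as before. Pipette still in its rest. Next the six-tube rack.

Emit:
{"name": "send_rows", "arguments": {
  "targets": [0, 0.03, 0, 0, 0, 0.1, 0.4, -0.005, 0.07, 0, 0, 0, 0.2, 0.4, -0.01, 0.11, 0, 0, 0, 0.3, 0.4, -0.02, 0.15, 0, 0, 0, 0.4, 0.4, -0.025, 0.19, 0, 0, 0, 0.5, 0.4, -0.03, 0.23, 0, 0, 0, 0.6, 0.4, -0.035, 0.27, 0, 0, 0, 0.7, 0.4, -0.04, 0.31, 0, 0, 0, 0.8, 0.4, -0.045, 0.35, 0, 0, 0, 0.9, 0.4, -0.05, 0.385, 0, 0, 0, 0.9, 0.4, -0.05, 0.4, 0, 0, 0, 0.9, 0.4, -0.05, 0.4, 0, 0, 0, 0.9, 0.4]
}}

```text
clock: 24.67
eef_pos: [525.0, -28.3, 200.7]
tcp_rot: [-3.139, -0.006, 2.362]
contact_force: [0.0, -0.4, 0.8]
opening: 0.701
grasp_force: 0.0
```

Run:
```python
from h import *
st();to(539,445,200,82.4)
```

```text
24.67 [525.  -28.3 200.7] [-179.88   -0.33  135.34] F [ 0.  -0.4  0.8] op 0.701 g 0.0
to [539, 445, 200, 82.4] [0.3228 0.3465 0.0018] [-0.0046 -0.0043  0.9239]
```

Emit:
{"name": "send_rows", "arguments": {
  "targets": [0.0228, 0.0245, 0, 0, 0, 0.1, 0.4, 0.0506, 0.0543, 0, 0, 0, 0.2, 0.4, 0.0784, 0.0841, 0, 0, 0, 0.3, 0.4, 0.106, 0.114, 0, 0, 0, 0.4, 0.4, 0.134, 0.144, 0, 0, 0, 0.5, 0.4, 0.161, 0.173, 0, 0, 0, 0.6, 0.4, 0.189, 0.203, 0, 0, 0, 0.7, 0.4, 0.217, 0.233, 0, 0, 0, 0.8, 0.4, 0.245, 0.263, 0, 0, 0, 0.9, 0.4, 0.27, 0.29, 0, 0, 0, 0.924, 0.4, 0.295, 0.317, 0, 0, 0, 0.924, 0.4, 0.315, 0.338, 0, 0, 0, 0.924, 0.4]
}}

```text
clock: 25.67
eef_pos: [541.6, 431.7, 201.2]
tcp_rot: [-3.138, 0.0, 1.435]
contact_force: [-0.6, -1.2, -0.2]
opening: 0.7
grasp_force: 0.0
```

Emit:
{"name": "send_rows", "arguments": {
  "targets": [0, 0, 0, 0, 0, 0, 0.4, 0, 0, 0, 0, 0, 0, 0.4, 0, 0, 0, 0, 0, 0, 0.4]
}}

```text
clock: 25.92
eef_pos: [541.6, 428.7, 201.6]
tcp_rot: [-3.138, 0.001, 1.435]
contact_force: [0.4, -0.5, -1.1]
opening: 0.698
grasp_force: 0.0
```

Run:
```python
from h import *
st();f=grab("wrist","w9")
[print(rect(f,b,76),b.mean(0)) for b in blobs(f,(125,60,40),(160,255,255),20)]
print(proj(f,[[539,445,76],[539,445,40]]))
```

```text
25.92 [541.6 428.7 201.6] [-1.7979e+02  7.0000e-02  8.2200e+01] F [ 0.4 -0.5 -1.1] op 0.698 g 0.0
[550.5 437.5  39.   15.7  82.3] [330.875      176.96428571]
[529.9 440.7  39.9  15.7  81.9] [307.30630631 176.88288288]
[555.1 467.9  17.4  15.   82.3] [331.77192982 141.64912281]
[534.5 470.7  17.2  15.7  37.1] [306.94642857 141.44642857]
[[316.66368414 170.78006558]
 [317.33215503 162.18016727]]
```

View pics/w9.png

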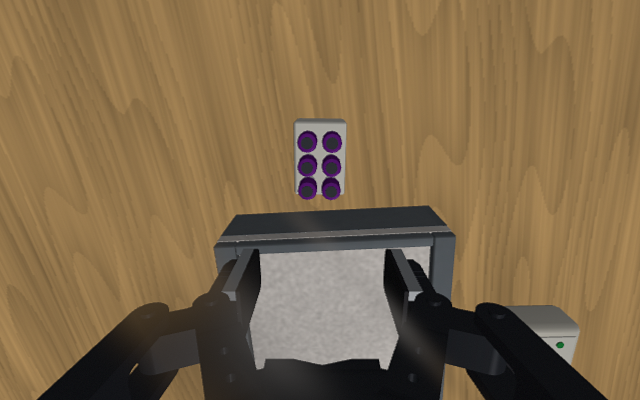

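Run:
```python
from h import *
st();f=grab("wrist")
print(ray(f,[319.3],[165.5],76),ray(f,[295,346,320],[122,122,122],40))
m=cv2.inRange(cv2.cvtColor(f["color"],cv2.COLOR_BGR2HSV),(0,0,130),(180,50,255))[105:203,280:360]
c=np.argwhere(m)[:,::-1]+[280,105];print(rect(f,c,40),c.min(0),c.max(0))
```

```text
25.97 [541.7 428.4 202. ] [-1.798e+02  5.000e-02  8.215e+01] F [-0.3 -0.1  0.2] op 0.699 g 0.0
[[542.07084603 448.93207172  76.        ]] [[523.99795169 484.94933434  40.        ]
 [570.83798806 478.53081016  40.        ]
 [546.96316849 481.80239402  40.        ]]
[542.  447.5  68.9  48.   81.6] [295 122] [345 193]
```

Rack caps at u 307–332, v 142–189; rack centre (542,448) agrees with the top view.

Run:
```python
from h import *
to(542,448,9,82)
```

```text
to [542, 448, 9, 82] [ 0.0195 -0.002   0.1935] [-0.003   0.0003  0.0024]
```

Emit:
{"name": "send_rows", "arguments": {
  "grip_force": 50,
  "targets": [0.0195, -0.002, 0.01, -0.003, 0, 0.002, 0.6, 0.0195, -0.002, 0.04, -0.003, 0, 0.002, 0.6, 0.0195, -0.002, 0.08, -0.003, 0, 0.002, 0.6, 0.0195, -0.002, 0.11, -0.003, 0, 0.002, 0.6, 0.0195, -0.002, 0.14, -0.003, 0, 0.002, 0.6, 0.0195, -0.002, 0.165, -0.003, 0, 0.002, 0.6, 0.0195, -0.002, 0.18, -0.003, 0, 0.002, 0.6, 0.0195, -0.002, 0.188, -0.003, 0, 0.002, 0.6, 0.0195, -0.002, 0.192, -0.003, 0, 0.002, 0.6, 0.0195, -0.002, 0.192, -0.003, 0, 0.002, 0.6, 0.0195, -0.002, 0.192, -0.003, 0, 0.002, 0.6]
}}

```text
clock: 26.93
eef_pos: [542.8, 450.6, 12.7]
tcp_rot: [3.139, -0.003, 1.433]
contact_force: [0.6, 0.7, 0.4]
opening: 0.796
grasp_force: 0.0
```

Emit:
{"name": "send_rows", "arguments": {
  "targets": [0, 0, 0, 0, 0, 0, -1, 0, 0, 0, 0, 0, 0, -1, 0, 0, 0, 0, 0, 0, -1, 0, 0, 0, 0, 0, 0, -1, 0, 0, 0, 0, 0, 0, -1, 0, 0, 0, 0, 0, 0, -1]
}}

```text
clock: 27.43
eef_pos: [542.8, 451.0, 13.1]
tcp_rot: [3.139, -0.003, 1.433]
contact_force: [-0.7, 0.2, 5.8]
opening: 0.575
grasp_force: 53.7
```

Run:
```python
from h import *
st();to(533,252.5,140,85.2)
```

```text
27.43 [542.8 451.   13.1] [179.85  -0.18  82.1 ] F [-0.7  0.2  5.8] op 0.575 g 53.7
to [533, 252.5, 140, 85.2] [-0.1975  0.0179 -0.1275] [ 0.0027 -0.003  -0.0542]
```

Emit:
{"name": "send_rows", "arguments": {
  "targets": [0, 0, -0.03, 0, 0, 0, -1, 0, 0, -0.06, 0, 0, 0, -1, 0, 0, -0.09, 0, 0, 0, -1, 0, 0, -0.12, 0, 0, 0, -1, -0.03, 0.003, -0.1275, 0, 0, -0.01, -1, -0.06, 0.006, -0.1275, 0, 0, -0.02, -1, -0.09, 0.009, -0.1275, 0, 0, -0.03, -1, -0.12, 0.012, -0.1275, 0, 0, -0.04, -1, -0.15, 0.015, -0.1275, 0, 0, -0.054, -1, -0.175, 0.017, -0.1275, 0, 0, -0.054, -1, -0.1945, 0.018, -0.1275, 0, 0, -0.054, -1, -0.1945, 0.018, -0.1275, 0, 0, -0.054, -1]
}}

```text
clock: 28.43
eef_pos: [532.0, 251.5, 138.8]
tcp_rot: [3.141, 0.0, 1.485]
contact_force: [0.4, 0.0, -2.3]
opening: 0.575
grasp_force: 53.4
```

Emit:
{"name": "send_rows", "arguments": {
  "targets": [0, 0, 0, 0, 0, 0, -1, 0, 0, 0, 0, 0, 0, -1, 0, 0, 0, 0, 0, 0, -1, 0, 0, 0, 0, 0, 0, -1]
}}

```text
clock: 28.77
eef_pos: [533.0, 255.9, 138.6]
tcp_rot: [3.14, -0.002, 1.488]
contact_force: [0.5, 0.2, -2.7]
opening: 0.574
grasp_force: 53.4
```

Run:
```python
from h import *
st();to(533,255.5,84.5,85.2)
```

```text
28.77 [533.  255.9 138.6] [ 1.7993e+02 -9.0000e-02  8.5240e+01] F [ 0.5  0.2 -2.7] op 0.574 g 53.4
to [533, 255.5, 84.5, 85.2] [-0.0005  0.      0.0541] [ 0.0012 -0.0015  0.0008]
```

Emit:
{"name": "send_rows", "arguments": {
  "targets": [0, 0, 0.02, 0, 0, 0, -1, 0, 0, 0.035, 0, 0, 0, -1, 0, 0, 0.046, 0, 0, 0, -1, 0, 0, 0.052, 0, 0, 0, -1, 0, 0, 0.054, 0, 0, 0, -1, 0, 0, 0.055, 0, 0, 0, -1, 0, 0, 0.055, 0, 0, 0, -1, 0, 0, 0.055, 0, 0, 0, -1]
}}

```text
clock: 29.43
eef_pos: [533.4, 255.3, 84.2]
tcp_rot: [3.14, -0.002, 1.487]
contact_force: [-0.3, -0.0, -2.0]
opening: 0.574
grasp_force: 53.3
```

Run:
```python
from h import *
st()
```

```text
29.43 [533.4 255.3  84.2] [ 1.7989e+02 -1.0000e-01  8.5190e+01] F [-0.3 -0.  -2. ] op 0.574 g 53.3
```

Emit:
{"name": "send_rows", "arguments": {
  "targets": [0, 0, 0.001, 0, 0, 0, -1, 0, 0, 0.001, 0, 0, 0, -1, 0, 0, 0.001, 0, 0, 0, 0.4, 0, 0, 0.001, 0, 0, 0, 0.6, 0, 0, 0.001, 0, 0, 0, 0.6, 0, 0, -0.02, 0, 0, 0, 0.6, 0, 0, -0.06, 0, 0, 0, 0.6, 0, 0, -0.1, 0, 0, 0, 0.6, 0, 0, -0.13, 0, 0, 0, 0.6, 0, 0, -0.13, 0, 0, 0, 0.6, 0, 0, -0.13, 0, 0, 0, 0.6]
}}

```text
clock: 30.35
eef_pos: [533.9, 255.4, 215.7]
tcp_rot: [3.137, -0.003, 1.487]
contact_force: [-0.6, -0.3, -0.4]
opening: 0.799
grasp_force: 0.0
```

Run:
```python
from h import *
st();to(508.5,-30,150,175.2)
```

```text
30.35 [533.9 255.4 215.7] [179.73  -0.2   85.19] F [-0.6 -0.3 -0.4] op 0.799 g 0.0
to [508.5, -30, 150, 175.2] [-0.2867 -0.0017  0.0647] [ 6.400e-03  1.100e-03 -1.571e+00]
```

Emit:
{"name": "send_rows", "arguments": {
  "targets": [-0.01, 0, -0.005, 0, 0, -0.1, 0.0, -0.04, 0, 0, 0, 0, -0.2, 0.0, -0.07, 0, 0, 0, 0, -0.3, -0.38, -0.1, 0, 0, 0, 0, -0.42, -0.38, -0.13, 0, 0, 0, 0, -0.54, -0.38, -0.16, 0, 0, 0, 0, -0.66, -0.38, -0.19, 0, 0, 0, 0, -0.78, -0.38, -0.22, 0, 0, 0, 0, -0.9, -0.38, -0.25, 0, 0, 0, 0, -1.02, -0.38, -0.27, -0.0017, 0.02, 0, 0, -1.14, -0.38, -0.28, -0.0017, 0.04, 0, 0, -1.26, -0.38, -0.2867, -0.0017, 0.06, 0, 0, -1.38, -0.38]
}}

```text
clock: 31.35
eef_pos: [505.9, -32.1, 151.3]
tcp_rot: [3.141, -0.001, 2.871]
contact_force: [0.5, 1.2, 0.7]
opening: 0.306
grasp_force: 0.0
```

Run:
```python
from h import *
st();to(508.5,-30,150,175.2)
```

```text
31.35 [505.9 -32.1 151.3] [ 1.7995e+02 -4.0000e-02  1.6450e+02] F [0.5 1.2 0.7] op 0.306 g 0.0
to [508.5, -30, 150, 175.2] [-0.002   0.0027  0.0013] [ 0.0009 -0.0007 -0.1867]
```

Emit:
{"name": "send_rows", "arguments": {
  "targets": [-0.002, 0.0027, 0, 0, 0, -0.1, -0.38, -0.002, 0.0027, 0, 0, 0, -0.1867, -0.38, -0.002, 0.0027, 0, 0, 0, -0.1867, -0.38, -0.002, 0.0027, 0, 0, 0, -0.1867, -0.38, -0.002, 0.0027, 0, 0, 0, -0.1867, -0.38]
}}

```text
clock: 31.77
eef_pos: [509.3, -28.5, 152.6]
tcp_rot: [3.14, -0.0, 3.051]
contact_force: [0.2, -0.3, 0.3]
opening: 0.318
grasp_force: 0.0
```

Run:
```python
from h import *
st();f=grab("wrist","w10");to(508.5,-30,24,175.2)
print(proj(f,[[508.5,-30,50]]))
```

```text
31.77 [509.3 -28.5 152.6] [ 1.7993e+02 -1.0000e-02  1.7480e+02] F [ 0.2 -0.3  0.3] op 0.318 g 0.0
to [508.5, -30, 24, 175.2] [ 0.0009 -0.0018  0.1288] [ 0.0012  0.0003 -0.0065]
[[319.93393403 196.34273416]]
```

View pics/w10.png

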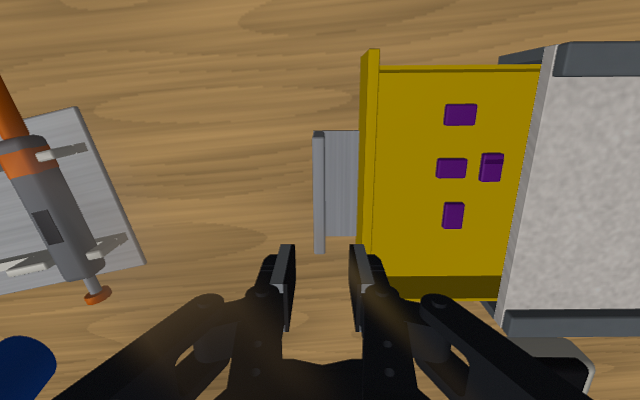

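All four tabs are in the tray at (460,114), (451,168), (491,167), (453,215). The flange is at u 314–325, as predicted. I grip it and push home.

Emit:
{"name": "send_rows", "arguments": {
  "grip_force": 40,
  "targets": [0.001, -0.0018, 0.02, 0, 0, -0.006, -0.38, 0.001, -0.0018, 0.05, 0, 0, -0.006, -0.38, 0.001, -0.0018, 0.08, 0, 0, -0.006, -0.38, 0.001, -0.0018, 0.1, 0, 0, -0.006, -0.38, 0.001, -0.0018, 0.115, 0, 0, -0.006, -0.38, 0.001, -0.0018, 0.124, 0, 0, -0.006, -0.38, 0.001, -0.0018, 0.128, 0, 0, -0.006, -0.38, 0.001, -0.0018, 0.128, 0, 0, -0.006, -1, 0.001, -0.0018, 0.128, 0, 0, -0.006, -1, 0.001, -0.0018, 0.128, 0, 0, -0.006, -1, 0.001, -0.0018, 0.128, 0, 0, -0.006, -1, 0.001, -0.0018, 0.128, 0, 0, -0.006, -1]
}}

```text
clock: 32.82
eef_pos: [508.8, -30.1, 25.5]
tcp_rot: [3.14, 0.001, 3.059]
contact_force: [0.7, 0.8, -8.0]
opening: 0.103
grasp_force: 42.1
```

Emit:
{"name": "send_rows", "arguments": {
  "targets": [0, 0.008, 0, 0, 0, 0, -1, 0, 0.018, 0, 0, 0, 0, -1, 0, 0.028, 0, 0, 0, 0, -1, 0, 0.038, 0, 0, 0, 0, -1, 0, 0.048, 0, 0, 0, 0, -1, 0, 0.058, 0, 0, 0, 0, -1, 0, 0.068, 0, 0, 0, 0, -1, 0, 0.078, 0, 0, 0, 0, -1, 0, 0.088, 0, 0, 0, 0, -1, 0, 0.095, 0, 0, 0, 0, -1, 0, 0.1, 0, 0, 0, 0, -1, 0, 0.1, 0, 0, 0, 0, -1]
}}

```text
clock: 33.82
eef_pos: [517.3, 70.7, 25.4]
tcp_rot: [3.14, 0.001, 3.06]
contact_force: [0.8, 1.2, -0.8]
opening: 0.107
grasp_force: 43.4
```

Run:
```python
from h import *
st()
```

```text
33.82 [517.3  70.7  25.4] [1.7990e+02 8.0000e-02 1.7533e+02] F [ 0.8  1.2 -0.8] op 0.107 g 43.4
```

Push on gently until it meets the stop.

Emit:
{"name": "send_rows", "arguments": {
  "targets": [0, 0.002, 0, 0, 0, 0, -1, 0, 0.004, 0, 0, 0, 0, -1, 0, 0.006, 0, 0, 0, 0, -1, 0, 0.008, 0, 0, 0, 0, -1, 0, 0.009, 0, 0, 0, 0, -1, 0, 0.01, 0, 0, 0, 0, -1, 0, 0.011, 0, 0, 0, 0, -1, 0, 0.011, 0, 0, 0, 0, -1]
}}

```text
clock: 34.48
eef_pos: [517.9, 79.0, 25.4]
tcp_rot: [-3.141, 0.001, 3.06]
contact_force: [2.7, -14.5, 1.8]
opening: 0.107
grasp_force: 43.8
```

Run:
```python
from h import *
st()
```

```text
34.48 [517.9  79.   25.4] [-1.7995e+02  6.0000e-02  1.7535e+02] F [  2.7 -14.5   1.8] op 0.107 g 43.8
```

Emit:
{"name": "send_rows", "arguments": {
  "targets": [0, 0.001, 0, 0, 0, 0, -1, 0, 0.001, 0, 0, 0, 0, -1, 0, 0, 0, 0, 0, 0, -0.38, 0, 0, 0, 0, 0, 0, -0.38, 0, 0, 0, 0, 0, 0, -0.38, 0, 0, 0, 0, 0, 0, -0.38, 0, 0, -0.02, 0, 0, 0, -0.38, 0, 0, -0.05, 0, 0, 0, -0.38, 0, 0, -0.09, 0, 0, 0, -0.38, 0, 0, -0.13, 0, 0, 0, -0.38, 0, -0.03, -0.16, 0, 0, 0, -0.38, 0, -0.06, -0.18, 0, 0, 0, -0.38]
}}

```text
clock: 35.48
eef_pos: [513.9, 21.3, 208.7]
tcp_rot: [3.14, 0.005, 3.063]
contact_force: [1.8, -0.4, -0.6]
opening: 0.31
grasp_force: 0.0
```

Emit:
{"name": "send_rows", "arguments": {
  "targets": [0, -0.02, -0.02, 0, 0, 0, -0.38, 0.03, -0.04, -0.05, 0, 0, 0, -0.38, 0.06, -0.06, -0.08, 0, 0, 0, -0.38, 0.1, -0.08, -0.1, 0, 0, 0, -0.38, 0.13, -0.1, -0.1, 0, 0, 0, -0.38, 0.13, -0.1, -0.1, 0, 0, 0, -0.38]
}}

```text
clock: 35.98
eef_pos: [371.1, -69.6, 306.2]
tcp_rot: [3.141, 0.001, 3.059]
contact_force: [0.8, 0.7, -0.4]
opening: 0.309
grasp_force: 0.0
```

Run:
```python
from h import *
st();f=grab("top");g=grab("side")
a=cv2.resize(f["color"][110:260,120:460],(780,344),interpolation=cv2.INTER_CUBIC)
b=cv2.resize(g["color"][120:310,190:450],(342,250),interpolation=cv2.INTER_CUBIC)
o=np.zeros((594,780,3),np.uint8);o[:344]=a;o[344:,:342]=b
c=cv2.resize(g["color"][125:220,195:320],(329,250),interpolation=cv2.INTER_CUBIC);o[344:,360:689]=c
cv2.imwrite("pics/final.png",o)
print("yellow",[rect(f,b,56) for b in blobs(f,(20,120,80),(35,255,255),30,(230,150,280,260))])
print("caps",[rect(f,b,146) for b in blobs(f,(125,60,40),(160,255,255),5,(165,165,300,250))])
print("blue",[rect(f,b,88) for b in blobs(f,(105,150,60),(125,255,255),100,(420,170,450,250))])
print("pull",[rect(f,b,50) for b in blobs(f,(0,0,60),(180,45,255),60,(255,180,278,235))])
```

```text
35.98 [371.1 -69.6 306.2] [1.7998e+02 8.0000e-02 1.7529e+02] F [ 0.8  0.7 -0.4] op 0.309 g 0.0
yellow [array([524.5, 117. , 219.1,  13.7,  -4.7])]
caps [array([522.8, 253.8,  60.2,  12.4,  83.8]), array([544. , 251.7,  55.8,  13.9,  83.8])]
blue [array([ 525.9, -426.4,  114.8,   33.5,    6.9])]
pull [array([520.7,  92.3, 100.7,  38. ,  -4.8])]
```

View pics/final.png

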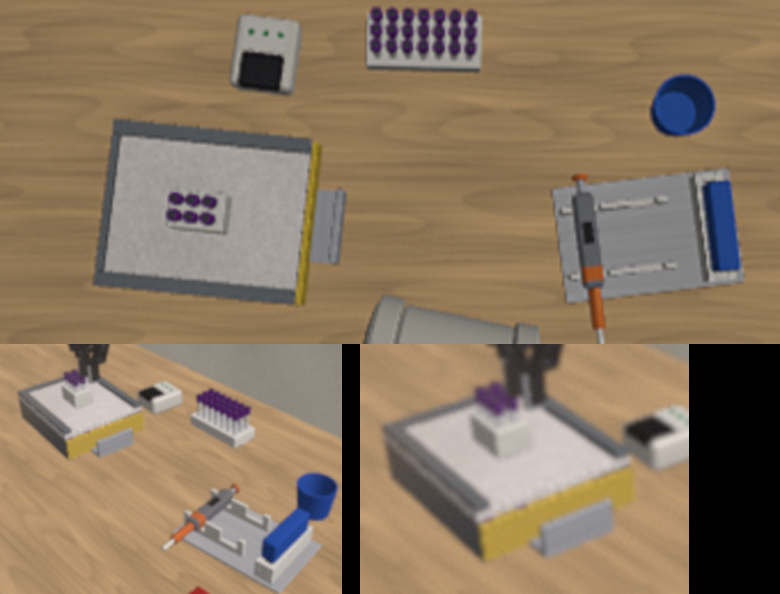

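Everything is in place: rack upright in the middle of the board at (533,253), tray home, scraper docked, pipette lying in both notches, and printer, large rack and tub where they were.

```bash
python3 -c "
from rig import r
print(r.sign_off())"
```

```text
the job is handed in; nothing more can be done
None
```

I handed the job in after about 36 s of robot time: the orange pipette (the only one present) is in its rest, all four tabs are in the tray, which is pushed home, the scraper is back in its dock, and the six-tube rack stands in the middle of the clear board.

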